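# Spring clip held gaping over the puzzle board

## Robot

A 6-joint arm with a two-finger parallel gripper is mounted at the origin on the work surface. World frame = base frame: x ahead of the robot, y to its left, z up, the work surface at z = 0. Lengths are in m, angles in degrees, forces in N, time in s.
With the tool pointing down it reaches from about 0.25 to 0.725 m from the base axis. Payload 9.7 kg.
Tool frame: the origin (TCP) lies on the centre line of the jaws, within the pads' length; the fingertips stand tip_reach ahead of it and the grasp point (between the pads) lies 2 mm behind it (tip_reach is the distance from the TCP to the fingertips, in m); z points along the fingers, y is the direction in which the jaws open and shut (so a half turn about z gives the same grasp; the last joint's range is limited). The gripper opens to 85 mm and grips with 20 to 120 N. Pads are 22 mm wide; open, the fingers measure 114 mm over their backs; the gripper's body (76 mm by 85 mm) begins 54 mm behind the grasp point. The pads swing forward as they close: fully open they stand 13 mm farther back than shut.
Start: joints at [-75.401, 4.979, 10.078, 95.1, 0, 90], TCP at [0.139, -0.532, 0.248] pointing down, gripper open.
Joint ranges: [-179.16, 179.16], [-48.56, 103.87], [-65.8, 70.77], [-126.05, 130.52], [-82.76, 87.17], [-180, 180]. Speed limits (degrees/s): [127.2, 127.2, 147.25, 180, 180, 180].

## Interface

Orientations are given as [roll, pitch, yaw] about the fixed x, y, z axes, in that order (R = Rz(yaw) Ry(pitch) Rx(roll)).
In Python, from workcell import get_obs, camera, calibration, job_done, tip_reach gives the robot as it stands.
- The arm moves only by the tool apply_moves, never from a script. Its argument "rows" is a list of rows, each a list of 7 numbers: the shift along the world's x, y, z in mm, then the turn, a rotation vector about the world's x, y, z in degrees, then the closure, from 0 (fully open) to 1 (shut). A call has 1 to 20 rows; each row shifts and turns the commanded pose from where the row before left it; what a row does not reach is not made up. A row lasts 1/8 s, in which the tool goes at most 62.5 mm and 10.7 degrees, less where a joint would pass 70% of its speed; a pose out of reach is approached as far as the arm can. A call with a gripper value outside its range is refused whole. The fingers move at their own pace and stop on an object; "grip_force" is the grip in N (left out, the last holds). Time passes only in rows, so rows that do not move let the fingers close. It gives the time, the measured TCP pose, the force and the opening at its end, in the units of the state.
- get_obs(): the state, without advancing time (a new reading comes with each control period).
- camera(name): name is "scene" or "top" or "wrist"; returns the picture (384x512x3 uint8, red, green, blue); there is no depth.
- calibration(name): a dict with "intrinsics" (3x3 intrinsics, pixels), "T" (4x4, takes a point from camera to world coordinates); the wrist camera has in their place "mount" (4x4, takes a point from camera to tool coordinates, whose origin is the TCP and whose axes are the flange's). Camera axes: x right, y down, z forward; pixel columns grow to the right and rows downward; lengths in m; the calibration is good to about 2 mm. The wrist camera is an equidistant fisheye: a pixel r from the principal point sees the ray r / f radians off the axis. A picture is of the moment at which its call begins: read the wrist's pose just before it. calibration takes no time and is no camera call.
- job_done(): hands the job in, once; it reports no verdict.
The state is a dict: "time": time; "q": joint angles; "qd": joint speeds; "joint_efforts": joint torques, N m; "ee_pos": TCP position; "tcp_rot": TCP orientation; "wrist_force": force on the tool from outside, world axes, zero at the start; "torque": the same for the moment, N m; "opening": finger opening in m.
Only numpy, scipy, OpenCV 4.12 (cv2) and the standard library are available. Lean on these libraries where they do the work, as an engineer would, in place of code of your own. Each camera call takes 0.05 s, during which the arm holds its last target.

## Task

The three puzzle boards in the oak stand are leaning towards you: first push them back until they stand upright. Then squeeze the orange spring clip open, take it off its wooden block and hold it gaping over the middle of the top edge of the tall centre board, its two open jaws reaching down on either side of the edge without touching any board, so that I can slip a picture card in. Finish while still holding the clip squeezed open there, and do not disturb the other things on the bench.

Things in the scene. Friction and masses are not known exactly. Their poses are not given: they have to be found in the camera images.
- stand: oak stand, fixed to the bench, foot 150 x 210 x 12 mm, a 68 mm high cheek at each end in y. Origin at the underside centre; x across the boards, away from the robot, y along the boards, z up. Its tilting cradle holds three upright boards 35 mm apart in x; it hinges about a line along y, 50 mm above the origin. When upright, the tall middle board's top is 200 mm above the origin
- cradle (a joint): tilt of the cradle with the boards (rad): 0 upright, positive leaning towards the stand's -x (towards the robot), range -0.25 to 0.6, starts at 0.25 to 0.42. A friction hinge that stays where it is left, there is no stop at upright; about 3 to 4 N at the tall board's top edge moves it
- board_edge (a point): middle of the tall centre board's top edge, 150 mm from the hinge line; tilts with the boards. x across the thickness, y along the edge, z out of the edge. The board is basswood, 5 mm thick, 160 mm wide; the boards before and behind it are 5 mm thick, 150 mm wide, 35 mm away, their tops 40 mm lower
- block: dark wooden clip block, fixed, 80 x 70 x 25 mm (x, y, z), with an upright tongue 6 mm thick (x), 50 mm wide (y), reaching 61 mm above the bench. Origin at the underside centre
- clip: orange spring clip, 60 g, 100 mm tall, 30 mm wide (y), astride the block's tongue, handles up, jaws shut on it. Origin at its hinge, half-way up, 75 mm above the bench; z up, y along the hinge, x the squeezing direction. Two rigid arms, each a 50 mm handle above and a 50 mm jaw below the hinge, 4 mm thick. The frame is fixed to one arm: it tilts by half the opening when squeezed
- clip_arm (a joint): opening of the clip (rad): 0 shut on the 6 mm tongue, grows as the handles are squeezed, 0.6 fully squeezed at the stop. Spring: squeezing 30 mm above the hinge takes about 5 N at first and 12 N at the stop; it springs shut when let go
- handles (a point): half-way up the clip's handles, between them, 28 mm above the hinge: the place to squeeze. At rest the handles splay to 51 mm overall at their tops, 40 mm at this height; squeezed along x to the stop they are parallel, 22 mm overall, and the jaw tips then gape 35 mm
- jaw_a (a point): inner side of one jaw's tip, 50 mm below the hinge
- jaw_b (a point): inner side of the other jaw's tip, 50 mm below the hinge
- dish: porcelain dish of corner pieces, 100 mm across, 22 mm tall; origin at the underside centre; a bystander, leave alone
- loupe: glass loupe lying flat, 56 mm lens in a metal rim with a 75 mm wooden handle; origin at the underside centre; a bystander, leave alone
- clock: nickel-plated desk clock, 85 mm wide, 92 mm tall; origin at the underside centre; a bystander, leave alone
- glue_jar: glue jar, 52 mm across, 65 mm tall; origin at the underside centre; a bystander, leave alone

How it is judged (in metres and radians):
On the way, in this order (a step that is already met when the one before it is completed fails the run):
1. the boards stand upright, within 0.07 rad (value of joint cradle between -0.07 and 0.07 rad), for 0.2 s.
2. the clip is squeezed open and lifted off its block (value of joint clip_arm above 0.35 rad and height (world z) of clip above 0.14 m), for 0.2 s.
At the end, for the whole second after the job is handed in: Boards upright within 0.07 rad; clip held squeezed open over 0.35 rad by the fingers (over 2 N); a jaw tip on each side of the tall board, both over 6 mm below its top edge and within 40 mm of its middle; clip touching no board or stand (under 0.5 N) (all of step 1 and value of joint clip_arm above 0.35 rad and ((x of jaw_a in the frame of board_edge below -0.005 m and x of jaw_b in the frame of board_edge above 0.005 m) or (x of jaw_b in the frame of board_edge below -0.005 m and x of jaw_a in the frame of board_edge above 0.005 m)) and z of each of jaw_a, jaw_b in the frame of board_edge below -0.006 m and y of jaw_a in the frame of board_edge between -0.04 and 0.04 m and y of jaw_b in the frame of board_edge between -0.04 and 0.04 m and contact force between the fingers and clip above 2 N and contact force between clip and stand below 0.5 N); the arm keeps its last pose, push and grip.
It fails at once if the dish is moved by more than 30 mm or knocked over (distance of dish from where it was at the start of the episode above 0.03 m or angle between dish's own z axis and vertical above 0.5 rad).
It fails at once if the loupe is moved by more than 30 mm or knocked over (distance of loupe from where it was at the start of the episode above 0.03 m or angle between loupe's own z axis and vertical above 0.5 rad).
It fails at once if the clock is moved by more than 30 mm or knocked over (distance of clock from where it was at the start of the episode above 0.03 m or angle between clock's own z axis and vertical above 0.5 rad).
It fails at once if the glue jar is moved by more than 30 mm or knocked over (distance of glue_jar from where it was at the start of the episode above 0.03 m or angle between glue_jar's own z axis and vertical above 0.5 rad).
It also fails if it takes over 53 s, if anything falls off the work surface, if the arm or the gripper's body presses on something with over 40 N, if the wrist force passes 120 N, or if a joint passes its speed limit or range.

## Working session

There is one attempt and no reset: what is moved stays moved. The work goes in short steps, Python scripts to look and compute and a tool call to move; the robot and the scene stay as the last step left them, time stands still between calls to the robot, and variables do not carry over. Pictures are saved under pics/ and viewed, and the job is handed in when it is done.

Besides the shell and the picture viewer there is one more tool, called after "Request:" as name(argument=value, ...), one argument or row to a line, values as JSON. apply_moves: Moves the arm, as the interface text tells. Its arguments: {"type":"object","properties":{"rows":{"type":"array","items":{"type":"array","items":{"type":"number"}}},"grip_force":{"type":"number"}},"required":["rows"]}

```bash
ls; mkdir -p pics
cat > h.py <<'E'
import numpy as np, cv2
from workcell import *
def snap(n,f):
    im=camera(n); cv2.imwrite('pics/'+f,cv2.cvtColor(im,cv2.COLOR_RGB2BGR)); return im
def ray(n,u,v):
    c=calibration(n);K=np.array(c['intrinsics']);T=np.array(c['T'])
    d=T[:3,:3]@np.linalg.inv(K)@np.array([u,v,1.]);return T[:3,3],d/np.linalg.norm(d)
def onz(n,u,v,z):
    o,d=ray(n,u,v);return o+d*(z-o[2])/d[2]
def tri(a,b):
    (o1,d1),(o2,d2)=a,b
    A=np.stack([d1,-d2],1);s=np.linalg.lstsq(A,o2-o1,rcond=None)[0]
    p,q=o1+d1*s[0],o2+d2*s[1];return (p+q)/2,np.linalg.norm(p-q)
def proj(n,p):
    c=calibration(n);K=np.array(c['intrinsics']);T=np.linalg.inv(np.array(c['T']))
    x=K@(T[:3,:3]@np.array(p)+T[:3,3]);return x[:2]/x[2]
E
python3 - <<'E'
from h import *
print(get_obs(),tip_reach)
for n in('scene','top'):
    snap(n,n+'0.png');print(n,calibration(n))
E
```

```text
pics
{'time': 0.0, 'q': array([-7.54018416e+01,  5.01181587e+00,  1.00337852e+01,  9.50990674e+01,
       -1.10922371e-03,  9.00012039e+01]), 'qd': array([-0.04025593,  0.02619979, -0.08331065,  0.04519492,  0.00799321,
        0.0942302 ]), 'joint_efforts': array([-1.04218830e-04, -5.20390213e+01,  4.64799929e+01,  1.64374639e-02,
       -1.45422473e-05, -2.39188876e-05]), 'ee_pos': array([ 0.13856409, -0.53204642,  0.24757019]), 'tcp_rot': array([-1.79922902e+02,  1.11084267e-03,  1.45969560e+01]), 'wrist_force': array([-0.01064315,  0.48278938,  0.29628447]), 'torque': array([ 0.07171892,  0.02847754, -0.04999759]), 'opening': 0.08541114654877925} 0.017
scene {'intrinsics': array([[483.41248442,   0.        , 256.61883148],
       [  0.        , 483.41248442, 183.78103796],
       [  0.        ,   0.        ,   1.        ]]), 'T': array([[-0.20527243,  0.57217956, -0.79402379,  1.71408565],
       [ 0.97848482,  0.10277819, -0.17889688,  0.23325823],
       [-0.02075281, -0.81366283, -0.58096654,  0.95863622],
       [ 0.        ,  0.        ,  0.        ,  1.        ]])}
top {'intrinsics': array([[408.89157323,   0.        , 260.00202334],
       [  0.        , 408.89157323, 191.99039664],
       [  0.        ,   0.        ,   1.        ]]), 'T': array([[-2.89238723e-02, -9.91033803e-01,  1.30443134e-01,
         3.96226042e-01],
       [-9.99568831e-01,  2.93362154e-02,  1.24023238e-03,
         6.21467442e-04],
       [-5.05582008e-03, -1.30351019e-01, -9.91455017e-01,
         1.48757194e+00],
       [ 0.00000000e+00,  0.00000000e+00,  0.00000000e+00,
         1.00000000e+00]])}
```

Run:
```python
import cv2
for n in('scene','top'):
    im=cv2.imread(f'pics/{n}0.png');cv2.imwrite(f'pics/{n}0b.png',cv2.resize(im,(800,600),interpolation=cv2.INTER_CUBIC))
```

```text
(no output)
```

View pics/scene0.png

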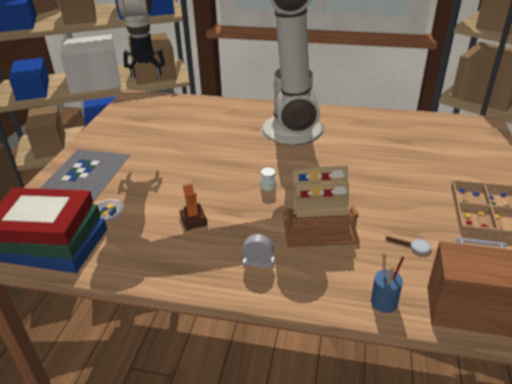

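View pics/top0.png

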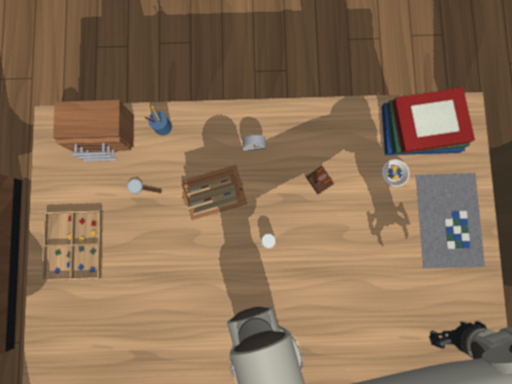

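Run:
```python
import cv2,numpy as np
t=cv2.imread('pics/top0.png');s=cv2.imread('pics/scene0.png')
def z(im,x0,y0,w,h,k):return cv2.resize(im[y0:y0+h,x0:x0+w],(w*k,h*k),interpolation=cv2.INTER_CUBIC)
cv2.imwrite('pics/a.png',np.hstack([z(t,170,155,80,70,5),z(t,290,155,80,70,5)]))
cv2.imwrite('pics/b.png',np.hstack([z(s,275,155,90,100,4),z(s,160,155,90,100,4)]))
```

```text
(no output)
```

View pics/a.png

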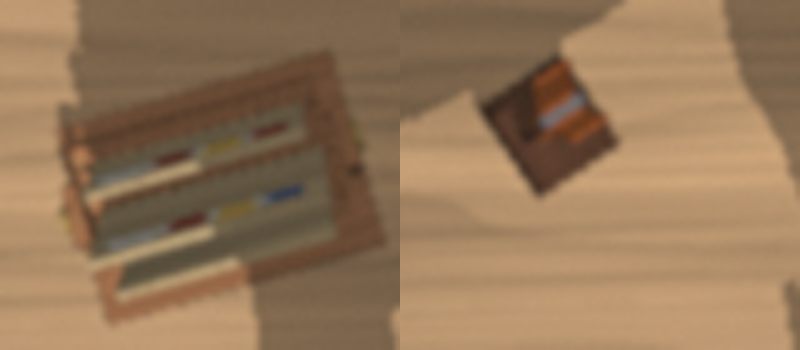

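View pics/b.png

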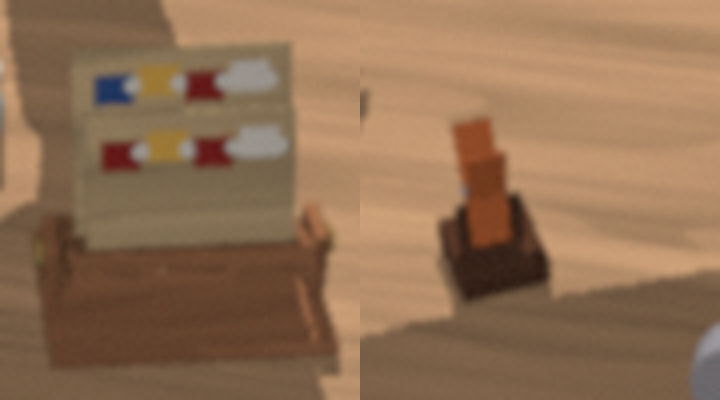

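Run:
```python
from h import *
np.set_printoptions(precision=4,suppress=True)
P=lambda x,y,z,ox:onz('top',ox+x/5,155+y/5,z)
S=[P(x,y,.012,170) for x,y in[(330,50),(385,240),(110,325),(62,145)]]
B=[P(x-400,y,.025,290) for x,y in[(558,55),(620,145),(540,197),(483,105)]]
for q in (S,B):
    q=np.array(q);print(q,q.mean(0));
    for i in range(4):
        d=q[(i+1)%4]-q[i];print(np.linalg.norm(d),np.degrees(np.arctan2(d[1],d[0])))
# clip hinge candidate: silver at (560,110)
print(P(160,110,.075,290))
# tall board top edge: scene corners and top
for x,y in[(75,50),(292,42)]: print(ray('scene',275+x/4,155+y/4))
a=tri(ray('scene',275+75/4,155+50/4),ray('top',170+240/5,155+263/5))
print(a)
for n,u,v,z in[('top',395,172,.011),('top',136,186,.005),('top',254,142,.04),('top',268,241,.065),('top',158,190,.005)]:print(onz(n,u,v,z))
```

```text
[[0.6929 0.0877 0.012 ]
 [0.5515 0.0508 0.012 ]
 [0.4957 0.2508 0.012 ]
 [0.6282 0.285  0.012 ]] [0.5921 0.1686 0.012 ]
0.1461573497387656 -165.37064870742816
0.2076884537345944 105.59057085471203
0.13682590331630978 14.444442761341882
0.20761361561629846 -71.83145236555212
[[ 0.6773 -0.2241  0.025 ]
 [ 0.6099 -0.2657  0.025 ]
 [ 0.5737 -0.2061  0.025 ]
 [ 0.6421 -0.1681  0.025 ]] [ 0.6257 -0.216   0.025 ]
0.07920263510997422 -148.3631122663729
0.06965264911064332 121.24829449373658
0.0782563058369019 29.121285960655314
0.0662185447970476 -57.887782307375964
[ 0.6285 -0.216   0.075 ]
(array([1.7141, 0.2333, 0.9586]), array([-0.8262, -0.1068, -0.5532]))
(array([1.7141, 0.2333, 0.9586]), array([-0.839 ,  0.0021, -0.5441]))
(array([0.5279, 0.1099, 0.1706]), np.float64(0.05990684449057786))
[ 0.6496 -0.4935  0.011 ]
[0.6269 0.4567 0.005 ]
[0.7702 0.0189 0.04  ]
[ 0.4119 -0.0203  0.065 ]
[0.6097 0.3758 0.005 ]
```

Request:
apply_moves(
  rows=[
    [25.5,48,5,0,0,0,1],
    [25.5,48,5,0,0,0,1],
    [25.5,48,5,0,0,0,1],
    [25.5,48,5,0,0,0,1],
    [25.5,48,5,0,0,0,1],
    [25.5,48,5,0,0,0,1],
    [25.5,48,5,0,0,0,1],
    [25.5,48,5,0,0,0,1],
    [25.5,48,5,0,0,0,1],
    [25.5,48,5,0,0,0,1],
    [25.5,48,0,0,0,0,1],
    [25.5,48,0,0,0,0,1],
    [25.5,48,0,0,0,0,1],
    [25.5,48,0,0,0,0,1],
    [0,0,0,0,0,0,1],
    [0,0,0,0,0,0,1],
  ],
  grip_force=25,
)

```text
time: 2.1
ee_pos: [0.4968, 0.1342, 0.2979]
tcp_rot: [-179.8, 0.1, 15.0]
wrist_force: [-0.4, 0.2, -0.0]
opening: -0.0
```

Run:
```python
from h import *
o=get_obs();print(o['time'],o['ee_pos'],o['tcp_rot'],o['opening'],o['q'])
print(calibration('wrist'))
snap('wrist','w1.png');snap('scene','s1.png')
```

```text
2.1 [0.49680236 0.13424405 0.29790916] [-1.79772669e+02  6.81186131e-02  1.50499375e+01] -3.2131056948001613e-05 [ 15.00276236   1.5871752   12.11319354 100.59432411   0.22727502
 179.95282452]
{'intrinsics': array([[297.31863964,   0.        , 250.94469438],
       [  0.        , 297.31863964, 187.71630136],
       [  0.        ,   0.        ,   1.        ]]), 'mount': array([[-2.33771806e-04, -9.47147190e-01, -3.20799231e-01,
         8.29331671e-02],
       [ 9.99999602e-01, -4.97751200e-04,  7.40874401e-04,
         4.84306664e-04],
       [-8.61395309e-04, -3.20798930e-01,  9.47146929e-01,
        -1.26223098e-01],
       [ 0.00000000e+00,  0.00000000e+00,  0.00000000e+00,
         1.00000000e+00]])}
```

View pics/w1.png

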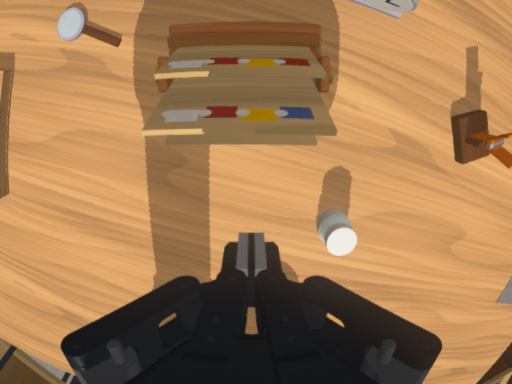

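View pics/s1.png

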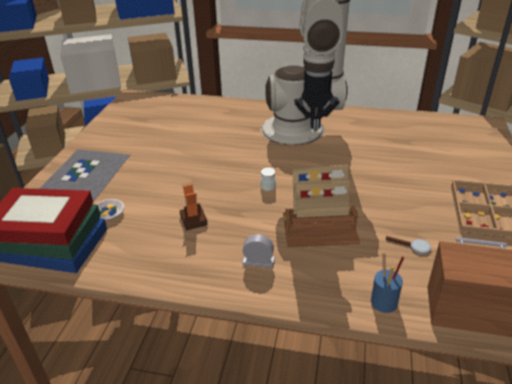

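```bash
cat >> h.py <<'E'
from scipy.spatial.transform import Rotation as Ro
def wray(u,v,pos,rpy):
    c=calibration('wrist');K=c['intrinsics'];M=np.array(c['mount'])
    x=(u-K[0,2]);y=(v-K[1,2]);r=np.hypot(x,y);t=r/K[0,0]
    d=np.array([x/r*np.sin(t),y/r*np.sin(t),np.cos(t)])
    R=Ro.from_euler('xyz',rpy,degrees=True).as_matrix()
    return np.array(pos)+R@M[:3,3],R@M[:3,:3]@d
def wz(u,v,pos,rpy,z):
    o,d=wray(u,v,pos,rpy);return o+d*(z-o[2])/d[2]
E
python3 - <<'E'
import cv2
im=cv2.imread('pics/w1.png')
cv2.imwrite('pics/w1z.png',cv2.resize(im[10:150,135:345],None,fx=3.8,fy=3.8,interpolation=cv2.INTER_CUBIC))
cv2.imwrite('pics/w1c.png',cv2.resize(im[80:190,420:512],None,fx=5,fy=5,interpolation=cv2.INTER_CUBIC))
E
```

```text
(no output)
```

View pics/w1z.png

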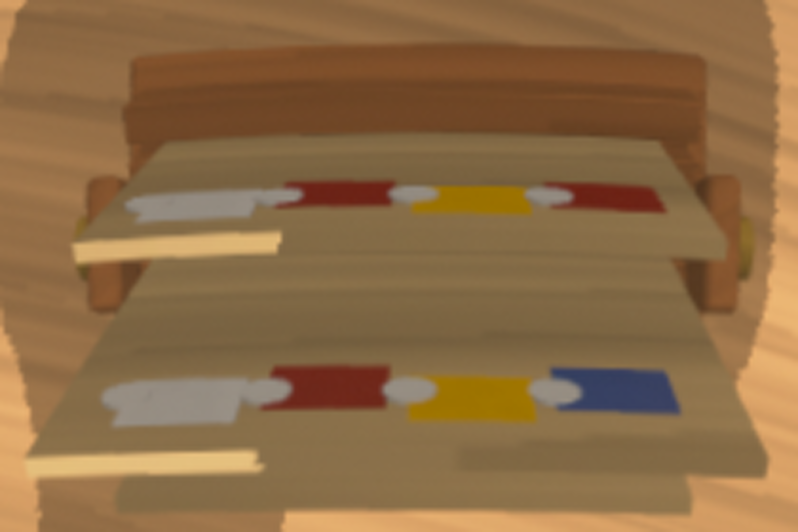

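View pics/w1c.png

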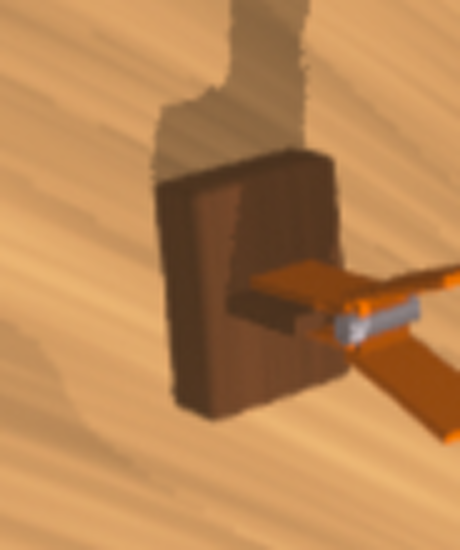

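Run:
```python
from h import *
np.set_printoptions(precision=4,suppress=True)
p=[.4968,.13424,.2979];r=[-179.773,.068,15.05]
W=lambda x,y,z:wz(135+x/3.8,10+y/3.8,p,r,z)
L,R=W(82,246,.05),W(748,248,.05)
y=L-R;yaw=np.degrees(np.arctan2(-y[0],y[1]));H=(L+R)/2
print('hinge',L,R,np.linalg.norm(y),yaw,H)
# far foot edge
print('foot far top?',W(130,62,.012),W(706,62,.012))
for th in np.arange(.2,.46,.04):
    z=.05+.15*np.cos(th);a,b=W(27,465,z),W(767,466,z);m=(a+b)/2
    ex=np.array([np.cos(np.radians(yaw)),np.sin(np.radians(yaw))])
    print(th,np.linalg.norm(a-b),m,np.degrees(np.arctan2(-(a-b)[0],(a-b)[1])),'xs',(m-H)[:2]@ex,-.15*np.sin(th))
C=lambda x,y,z:wz(420+x/5,80+y/5,p,r,z)
B=np.array([C(*a,.025) for a in[(190,185),(325,160),(345,370),(213,418)]])
print(B,B.mean(0))
for i in range(4):
    d=B[(i+1)%4]-B[i];print(np.linalg.norm(d),np.degrees(np.arctan2(d[1],d[0])))
print('pin',C(380,318,.075),'ends',C(350,328,.075),C(415,308,.075))
```

```text
hinge [0.5694 0.2782 0.05  ] [0.625  0.0635 0.05  ] 0.221770028455918 14.508809576613348 [0.5972 0.1708 0.05  ]
foot far top? [0.6401 0.2903 0.012 ] [0.6927 0.0879 0.012 ]
0.2 0.15494669321142907 [0.5448 0.157  0.197 ] 14.692053550945758 xs -0.054241053697988956 -0.02980039961925918
0.24000000000000002 0.15584035035463545 [0.5446 0.1571 0.1957] 14.692053550945786 xs -0.05441951737766897 -0.03565539396407019
0.28 0.15689310326844455 [0.5444 0.1571 0.1942] 14.692053550945742 xs -0.05462975254472446 -0.04145334728461706
0.32000000000000006 0.15810326777276967 [0.5441 0.1571 0.1924] 14.692053550945738 xs -0.05487142286773569 -0.04718498409241767
0.36000000000000004 0.15946890786255855 [0.5438 0.1571 0.1904] 14.692053550945735 xs -0.055144141725739636 -0.0528411349912635
0.4 0.16098783880498854 [0.5435 0.1571 0.1882] 14.692053550945761 xs -0.055447472826740334 -0.05841275134629757
0.44000000000000006 0.162657630634573 [0.5431 0.1572 0.1857] 14.692053550945735 xs -0.0557809309056834 -0.06389091975989995
[[ 0.6454 -0.1648  0.025 ]
 [ 0.6764 -0.2215  0.025 ]
 [ 0.614  -0.2637  0.025 ]
 [ 0.5785 -0.2079  0.025 ]] [ 0.6286 -0.2145  0.025 ]
0.0645733613805465 -61.291572315543135
0.07541827113511804 -145.90201917144728
0.06618573281858386 122.44872448721406
0.0796005278040747 32.7515407059441
pin [ 0.6295 -0.2195  0.075 ] ends [ 0.6219 -0.2072  0.075 ] [ 0.6382 -0.2348  0.075 ]
```

Request:
apply_moves(
  rows=[
    [0,0,-26,0,0,5,1],
    [0,0,-26,0,0,0,1],
    [0,0,-26,0,0,0,1],
    [0,0,-26,0,0,0,1],
    [9.7,2.5,0,0,0,0,1],
    [9.7,2.5,0,0,0,0,1],
    [5.8,1.5,0,0,0,0,1],
    [5.8,1.5,0,0,0,0,1],
    [5.8,1.5,0,0,0,0,1],
    [5.8,1.5,0,0,0,0,1],
    [5.8,1.5,0,0,0,0,1],
    [5.8,1.5,0,0,0,0,1],
    [5.8,1.5,0,0,0,0,1],
    [5.8,1.5,0,0,0,0,1],
    [5.8,1.5,0,0,0,0,1],
    [0,0,0,0,0,0,1],
  ],
)

```text
time: 4.2
ee_pos: [0.5693, 0.1531, 0.194]
tcp_rot: [-179.8, -0.0, 20.1]
wrist_force: [0.4, 0.0, 0.2]
opening: 0.0002
```

Run:
```python
from h import *
o=get_obs();print(o['time'],o['ee_pos'],o['tcp_rot'],o['wrist_force'],o['q'])
snap('wrist','w2.png');s=snap('scene','s2.png')
im=cv2.imread('pics/s2.png')
cv2.imwrite('pics/s2z.png',cv2.resize(im[140:260,270:380],None,fx=5,fy=5,interpolation=cv2.INTER_CUBIC))
```

```text
4.2 [0.56928972 0.15305949 0.19396277] [-1.79759777e+02 -1.84093646e-02  2.00621293e+01] [0.35856002 0.02421559 0.16510682] [ 14.93918252   9.656201     9.21592654  89.56284011   0.24090706
 174.87700809]
```

View pics/w2.png

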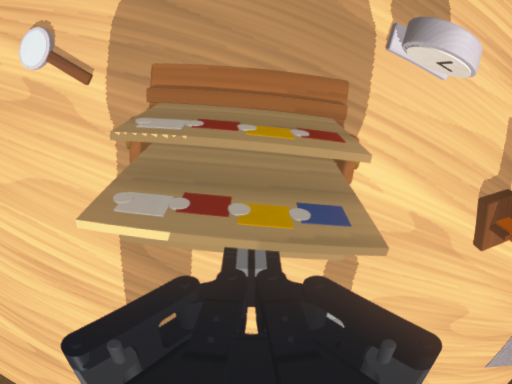

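View pics/s2z.png

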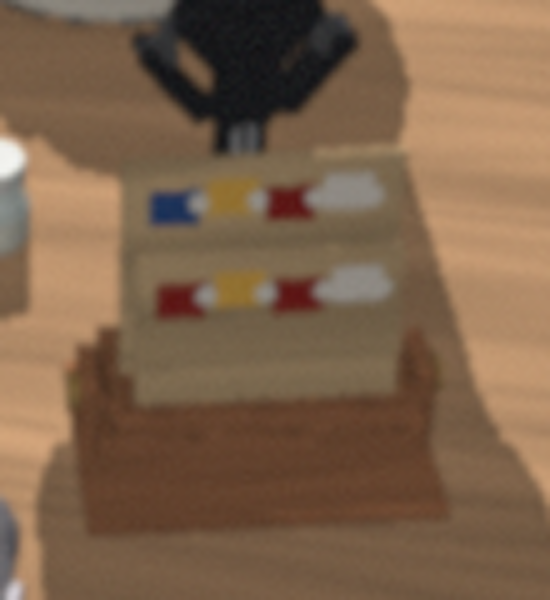

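```bash
cat >> h.py <<'E'
Hx=np.array([.596,.170]);YS=np.radians(14.6)
ex=np.array([np.cos(YS),np.sin(YS)]);ey=np.array([-ex[1],ex[0]])
def edge(L,R,p,r,nit=20):
    th=.2
    for _ in range(nit):
        z=.05+.15*np.cos(th);a,b=wz(*L,p,r,z),wz(*R,p,r,z);m=(a+b)/2
        xs=(m[:2]-Hx)@ex;th=-np.arcsin(xs/.15)
    return th,xs,(m[:2]-Hx)@ey,np.linalg.norm(a-b),m,np.degrees(np.arctan2(-(a-b)[0],(a-b)[1]))
E
python3 - <<'E'
from h import *
p=[.56929,.15306,.19396];r=[-179.76,-.018,20.06]
print(edge((79,223),(386,248),p,r))
p=np.array(p);print((p[:2]-Hx)@ex,(p[:2]-Hx)@ey)
im=cv2.imread('pics/w2.png')
cv2.imwrite('pics/w2z.png',cv2.resize(im[90:290,70:400],None,fx=2.4,fy=2.4,interpolation=cv2.INTER_CUBIC))
E
```

```text
(np.float64(0.0987308495929677), np.float64(-0.014785578996226723), np.float64(0.0010863740797159615), np.float64(0.15686131222575989), array([0.58141802, 0.1673243 , 0.19926951]), np.float64(15.31451369981032))
-0.03011756687221181 -0.009660220789291034
```

View pics/w2z.png

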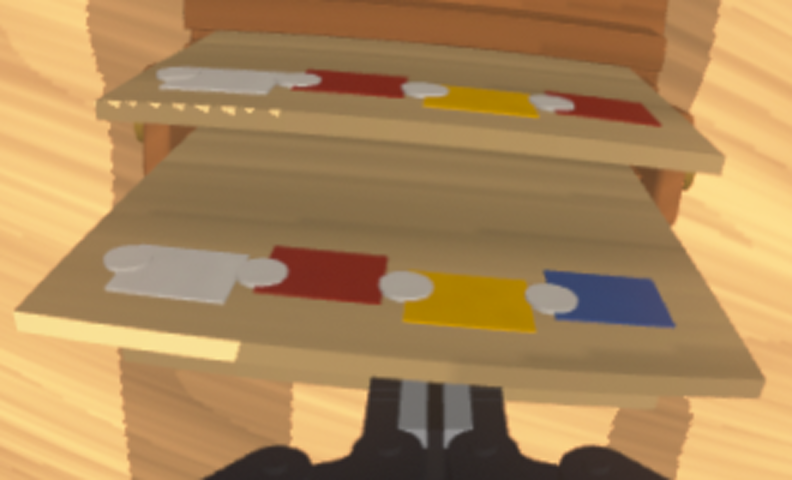

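Request:
apply_moves(
  rows=[
    [3.6,0.9,0,0,0,0,1],
    [3.6,0.9,0,0,0,0,1],
    [3.6,0.9,0,0,0,0,1],
    [3.6,0.9,0,0,0,0,1],
    [0,0,0,0,0,0,1],
    [0,0,0,0,0,0,1],
  ],
)

```text
time: 5.05
ee_pos: [0.5834, 0.1565, 0.1941]
tcp_rot: [-179.8, -0.0, 20.1]
wrist_force: [-0.0, 0.1, 0.6]
opening: -0.0001
```

Run:
```python
from h import *
o=get_obs();print(o['time'],o['ee_pos'],o['tcp_rot'],o['wrist_force'],o['q'])
snap('wrist','w3.png');s=snap('scene','s3.png')
im=cv2.imread('pics/w3.png')
cv2.imwrite('pics/w3z.png',cv2.resize(im[90:290,70:400],None,fx=2.4,fy=2.4,interpolation=cv2.INTER_CUBIC))
```

```text
5.05 [0.58337234 0.15653641 0.19408414] [-1.79765001e+02 -2.17215933e-02  2.00591788e+01] [-0.02855975  0.11867165  0.55474004] [ 14.91565218  11.6912932   11.56953421  89.87767485   0.23599968
 174.85642997]
```

View pics/w3z.png

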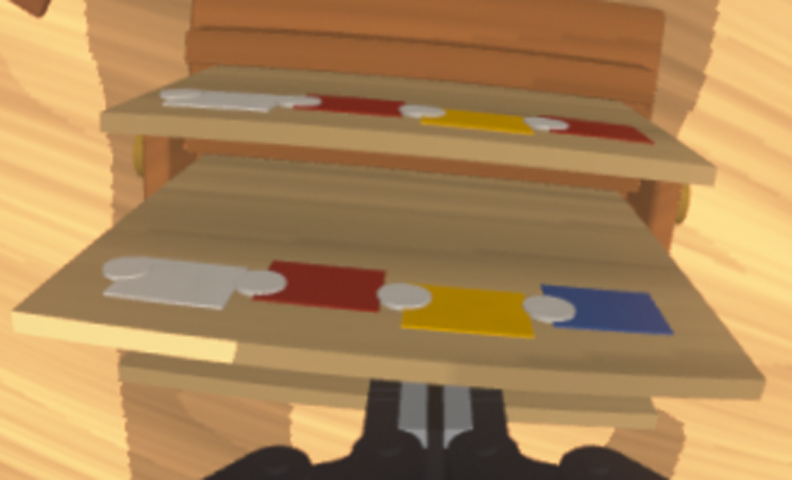

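Run:
```python
from h import *
for p,r,pins,ed in [([.56929,.15306,.19396],[-179.76,-.018,20.06],[(140,131),(687,181)],[(16,322),(764,390)]),([.58337,.15654,.19408],[-179.765,-.022,20.06],[(140,155),(683,203)],[(14,324),(764,389)])]:
    q=lambda c:(70+c[0]/2.4,90+c[1]/2.4)
    L,R=[wz(*q(c),p,r,.05) for c in pins];H=(L+R)/2
    e=edge(q(ed[0]),q(ed[1]),p,r)
    print(L,R,np.linalg.norm(L-R),H,(H[:2]-Hx)@ex,(H[:2]-Hx)@ey);print(e,(e[4]-H)[:2]@ex)
```

```text
[0.5618582  0.27759793 0.05      ] [0.61820875 0.06132041 0.05      ] 0.22349798843951643 [0.59003348 0.16945917 0.05      ] -0.005910185982386568 0.000980612749199892
(np.float64(0.11124549252410769), np.float64(-0.016652427038929857), np.float64(0.0007882446258560716), np.float64(0.16099528557294626), array([0.5796866 , 0.16656522, 0.19907279]), np.float64(14.693350964147228)) -0.010742241056543285
[0.56615536 0.27865029 0.05      ] [0.62323103 0.06229277 0.05      ] 0.2237592723204378 [0.5946932  0.17047153 0.05      ] -0.0011457474932359665 0.000785708689557139
(np.float64(0.012395140391454599), np.float64(-0.0018592234495029701), np.float64(0.0009344580435098732), np.float64(0.16049005121970508), array([0.59396526, 0.17043563, 0.19998848]), np.float64(14.981893421787326)) -0.0007134759562670037
```

Request:
apply_moves(
  rows=[
    [-8,-2,0,0,0,0,1],
    [-12,-3,3,0,0,0,1],
    [0,0,25,0,0,0,0.5],
    [0,0,28,0,0,0,0],
    [6.5,-36.5,0,0,0,10,0],
    [6.5,-36.5,0,0,0,10,0],
    [6.5,-36.5,0,0,0,10,0],
    [6.5,-36.5,0,0,0,10,0],
    [6.5,-36.5,0,0,0,10,0],
    [6.5,-36.5,0,0,0,10,0],
    [6.5,-36.5,0,0,0,10,0],
    [6.5,-36.5,0,0,0,10,0],
    [6.5,-36.5,0,0,0,10,0],
    [6.5,-36.5,0,0,0,10,0],
    [0,0,0,0,0,0,0],
    [0,0,0,0,0,0,0],
  ],
)

```text
time: 7.15
ee_pos: [0.6276, -0.2131, 0.2506]
tcp_rot: [-179.8, -0.0, 119.9]
wrist_force: [-0.2, 0.4, -0.1]
opening: 0.0855
```

Run:
```python
from h import *
o=get_obs();print(o['time'],o['ee_pos'],o['tcp_rot'],o['wrist_force'],o['q'],o['opening'])
snap('wrist','w4.png');s=snap('scene','s4.png');snap('top','t4.png')
```

```text
7.15 [ 0.62758786 -0.21312567  0.2506159 ] [-1.79771349e+02 -8.66050535e-03  1.19930634e+02] [-0.17512796  0.41733955 -0.07671418] [-18.69016879  21.84028481  30.4056402   98.72300179  -0.16584369
  41.37940816] 0.08553204628288373
```

View pics/w4.png

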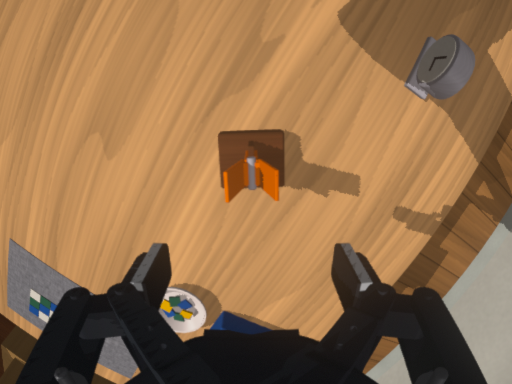

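View pics/s4.png

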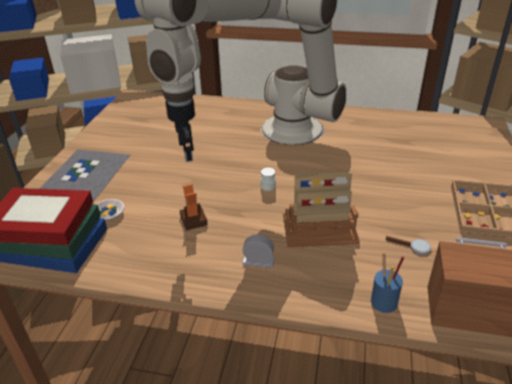

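Run:
```python
from h import *
im=cv2.imread('pics/w4.png')
cv2.imwrite('pics/w4z.png',cv2.resize(im[120:210,205:300],None,fx=6,fy=6,interpolation=cv2.INTER_CUBIC))
```

```text
(no output)
```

View pics/w4z.png

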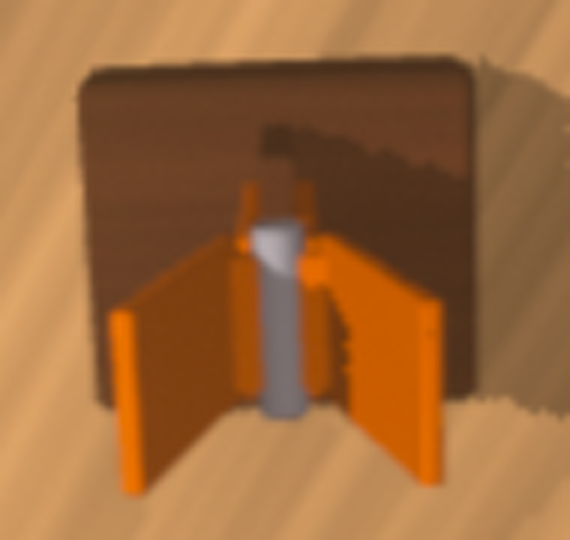

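Run:
```python
from h import *
np.set_printoptions(precision=4,suppress=True)
p=[.62759,-.21313,.25062];r=[-179.771,-.009,119.93]
W=lambda x,y,z:wz(205+x/6,120+y/6,p,r,z)
T=np.array([W(*c,.125) for c in[(108,312),(438,303),(440,483),(125,493)]])
print('tops',T,T.mean(0))
for i in range(4):
    d=T[(i+1)%4]-T[i];print(np.linalg.norm(d),np.degrees(np.arctan2(d[1],d[0])))
print('pin',W(278,230,.077),W(285,412,.077),(W(278,230,.077)+W(285,412,.077))/2)
B=np.array([W(*c,.025) for c in[(83,75),(472,65),(470,395),(103,403)]]);print('blk',B,B.mean(0))
d=B[1]-B[0];print(np.linalg.norm(d),np.degrees(np.arctan2(d[1],d[0])),np.linalg.norm(B[3]-B[0]))
R=Ro.from_euler('xyz',r,degrees=True).as_matrix();print(R[:,:2].T)
print((T.mean(0)-p)@R)
```

```text
tops [[ 0.6003 -0.216   0.125 ]
 [ 0.6416 -0.1905  0.125 ]
 [ 0.6567 -0.2145  0.125 ]
 [ 0.6161 -0.2399  0.125 ]] [ 0.6287 -0.2152  0.125 ]
0.04849990771292847 31.603445149667802
0.02831853851134035 -57.810327529297034
0.04789374292927117 -148.04216256825148
0.028627343071489012 123.39866573534846
pin [ 0.6213 -0.2025  0.077 ] [ 0.6389 -0.2306  0.077 ] [ 0.6301 -0.2166  0.077 ]
blk [[ 0.5776 -0.2048  0.025 ]
 [ 0.6436 -0.1644  0.025 ]
 [ 0.6794 -0.2235  0.025 ]
 [ 0.6139 -0.2634  0.025 ]] [ 0.6286 -0.214   0.025 ]
0.07733207870742437 31.453312546771574 0.06889944368449825
[[-0.4989  0.8666  0.0002]
 [ 0.8666  0.4989 -0.004 ]]
[-0.0024  0.0004  0.1256]
```

Request:
apply_moves(
  rows=[
    [1.4,-2.4,-10,0,0,1.6,0],
    [0,0,-30,0,0,0,0],
    [0,0,-30,0,0,0,0],
    [0,0,-30,0,0,0,0],
    [0,0,-25,0,0,0,0],
    [0,0,-15,0,0,0,0],
    [0,0,-9,0,0,0,0],
    [0,0,0,0,0,0,0],
    [0,0,0,0,0,0,0],
  ],
  grip_force=30,
)

```text
time: 8.43
ee_pos: [0.6299, -0.2161, 0.1023]
tcp_rot: [-179.8, 0.1, 121.7]
wrist_force: [0.3, 0.2, 0.3]
opening: 0.0857
```

Run:
```python
from h import *
o=get_obs();print(o['time'],o['ee_pos'],o['tcp_rot'],o['wrist_force'],o['opening'])
snap('wrist','w5.png');im=snap('scene','s5.png')
im=cv2.imread('pics/s5.png')
cv2.imwrite('pics/s5z.png',cv2.resize(im[130:250,140:270],None,fx=5,fy=5,interpolation=cv2.INTER_CUBIC))
```

```text
8.425 [ 0.62992467 -0.21610872  0.10234322] [-1.79816007e+02  6.78901857e-02  1.21661190e+02] [0.33880566 0.1761731  0.32369074] 0.0856805944799488
```

View pics/w5.png

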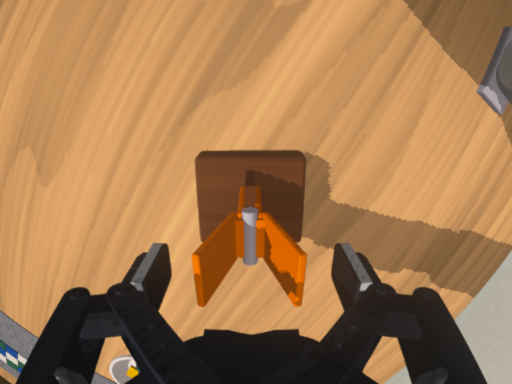

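View pics/s5z.png

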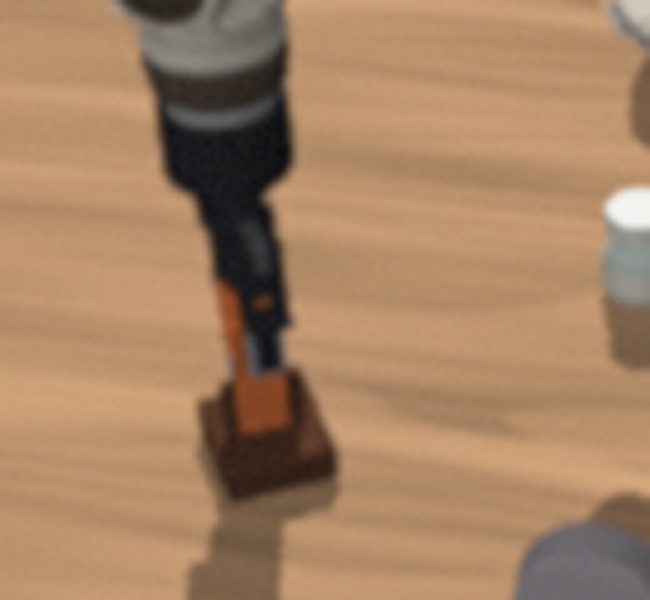

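Request:
apply_moves(
  rows=[
    [0,0,0,0,0,0,0.4],
    [0,0,0,0,0,0,0.5],
    [0,0,0,0,0,0,0.6],
    [0,0,0,0,0,0,0.7],
    [0,0,0,0,0,0,0.8],
    [0,0,0,0,0,0,1],
    [0,0,0,0,0,0,1],
    [0,0,0,0,0,0,1],
    [0,0,0,0,0,0,1],
  ],
)

```text
time: 9.65
ee_pos: [0.6299, -0.2165, 0.1031]
tcp_rot: [-179.8, 0.1, 121.6]
wrist_force: [-1.6, -1.3, 8.6]
opening: 0.0212
```

Run:
```python
from h import *
o=get_obs();print(o['time'],o['ee_pos'],o['tcp_rot'],o['wrist_force'],o['opening'])
snap('wrist','w6.png')
```

```text
9.65 [ 0.62991824 -0.21647594  0.10310257] [-1.79823124e+02  1.40073906e-01  1.21647115e+02] [-1.57644019 -1.27495311  8.60773683] 0.021166129634175804
```

View pics/w6.png

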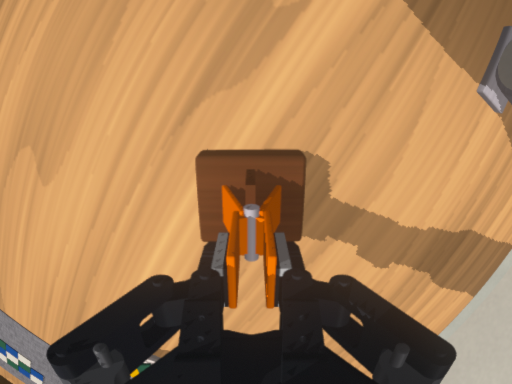

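Request:
apply_moves(
  rows=[
    [0,0,5,0,0,0,1],
    [0,0,15,0,0,0,1],
    [0,0,25,0,0,0,1],
    [0,0,30,0,0,0,1],
    [0,0,30,0,0,0,1],
    [0,0,30,0,0,0,1],
    [0,0,30,0,0,0,1],
    [0,0,25,0,0,0,1],
    [0,0,15,0,0,0,1],
    [0,0,0,0,0,0,1],
  ],
)

```text
time: 10.95
ee_pos: [0.6298, -0.216, 0.3081]
tcp_rot: [-179.9, 0.1, 121.7]
wrist_force: [-0.7, 0.5, -0.6]
opening: 0.0213
```

Run:
```python
from h import *
o=get_obs();print(o['time'],o['ee_pos'],o['tcp_rot'],o['wrist_force'],o['opening'],o['q'])
snap('wrist','w7.png');snap('scene','s7.png')
im=cv2.imread('pics/s7.png')
cv2.imwrite('pics/s7z.png',cv2.resize(im[80:210,130:260],None,fx=4,fy=4,interpolation=cv2.INTER_CUBIC))
```

```text
10.95 [ 0.62975939 -0.21598277  0.30805082] [-1.79857388e+02  1.13281529e-01  1.21662347e+02] [-0.67216963  0.4819812  -0.58346022] 0.021346976680648853 [-18.85665462  25.03512831  41.27167208 106.23978505  -0.18209966
  39.48114483]
```

View pics/w7.png

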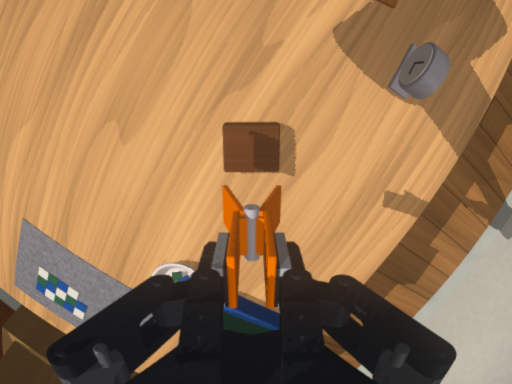

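View pics/s7z.png

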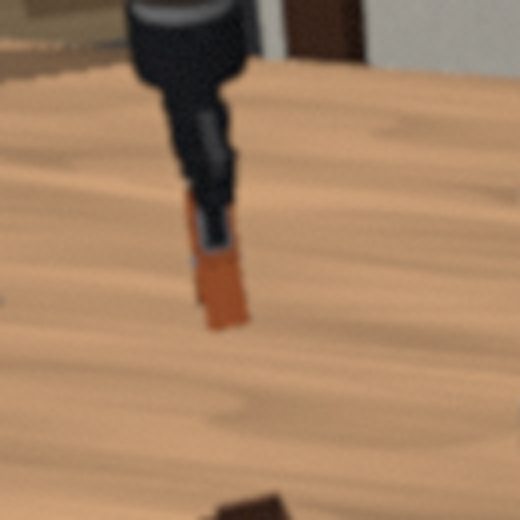

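Request:
apply_moves(
  rows=[
    [-1.6,18,0,0,0,-1.2,1],
    [-3.6,38.6,0,0,0,-1.7,1],
    [-3.6,38.6,0,0,0,-1.7,1],
    [-3.6,38.6,0,0,0,-1.7,1],
    [-3.6,38.6,0,0,0,-1.7,1],
    [-3.6,38.6,0,0,0,-1.7,1],
    [-3.6,38.6,0,0,0,-1.7,1],
    [-3.6,38.6,0,0,0,-1.7,1],
    [-3.6,38.6,0,0,0,-1.7,1],
    [-3.6,38.6,0,0,0,-1.2,1],
    [-1.8,20,0,0,0,-1,1],
    [0,0,0,0,0,0,1],
    [0,0,0,0,0,0,1],
  ],
)

```text
time: 12.68
ee_pos: [0.5936, 0.1689, 0.3058]
tcp_rot: [-179.7, 0.0, 104.7]
wrist_force: [0.2, -0.0, -1.4]
opening: 0.0213
```

Run:
```python
from h import *
o=get_obs();print(o['time'],o['ee_pos'],o['tcp_rot'],o['wrist_force'],o['opening'],o['q'])
snap('wrist','w8.png');snap('scene','s8.png')
im=cv2.imread('pics/s8.png')
cv2.imwrite('pics/s8z.png',cv2.resize(im[110:250,270:380],None,fx=4.2,fy=4.2,interpolation=cv2.INTER_CUBIC))
im=cv2.imread('pics/w8.png')
cv2.imwrite('pics/w8z.png',cv2.resize(im[50:310,180:330],None,fx=2.3,fy=2.3,interpolation=cv2.INTER_CUBIC))
```

```text
12.675 [0.59357056 0.16890413 0.30577061] [-1.79712355e+02  1.53812849e-02  1.04670135e+02] [ 0.16444189 -0.00496715 -1.35564086] 0.021322469692965754 [ 1.58880493e+01  1.70594331e+01  3.05866238e+01  1.03815098e+02
 -9.26373793e-03  9.12179761e+01]
```

View pics/w8.png

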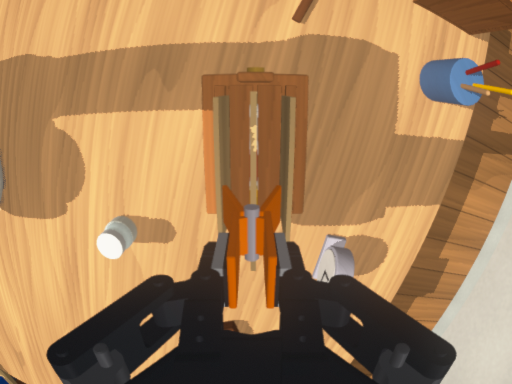

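View pics/s8z.png

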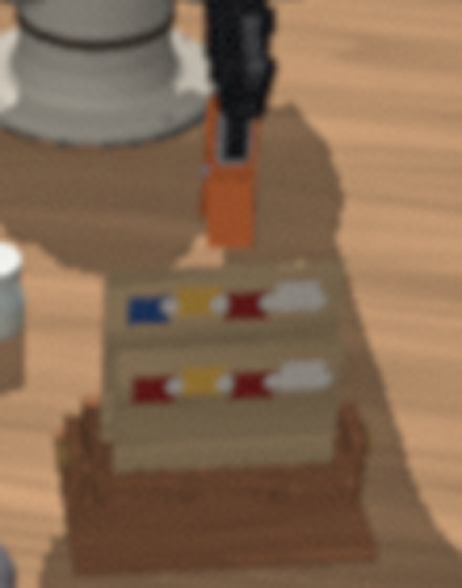

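View pics/w8z.png

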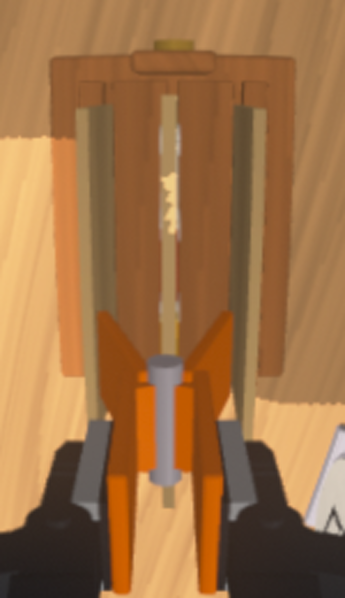

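Run:
```python
from h import *
np.set_printoptions(precision=4,suppress=True)
p=np.array([.59357,.16890,.30577]);r=[-179.712,.015,104.67]
R=Ro.from_euler('xyz',r,degrees=True).as_matrix()
W=lambda x,y,z:R.T@(wz(180+x/2.3,50+y/2.3,p,r,z)-p)
print('tool frame (x,y,z): edge ends',W(169,96,.2),W(168,505,.2))
print('pin',W(166,372,.279),W(167,480,.279))
print('jaw tips outer far',W(100,315,.229),W(232,315,.229))
print('tops',W(130,592,.328),W(206,592,.328),'front',W(0,0,.3))
print('hinge brass',W(174,46,.05),'low boards',W(95,106,.16),W(250,106,.16))
print(R[:,:2].T)
```

```text
tool frame (x,y,z): edge ends [0.0811 0.0023 0.1057] [-0.0775  0.0023  0.1058]
pin [0.016  0.001  0.0268] [-0.0151  0.0013  0.0268]
jaw tips outer far [ 0.0137 -0.0195  0.0769] [0.0138 0.0219 0.0767]
tops [-0.011  -0.0063 -0.0222] [-0.011   0.0088 -0.0223] front [ 0.1013 -0.0309  0.0059]
hinge brass [0.1083 0.0062 0.2557] low boards [ 0.0772 -0.0265  0.1459] [0.0773 0.0345 0.1456]
[[-0.2533  0.9674 -0.0003]
 [ 0.9674  0.2532 -0.005 ]]
```

Request:
apply_moves(
  rows=[
    [0.7,1.7,0,0,0,0,1],
    [0,0,-10,0,0,0,1],
    [0,0,-10,0,0,0,1],
    [0,0,-10,0,0,0,1],
    [0,0,-8,0,0,0,1],
    [0,0,-5,0,0,0,1],
    [0,0,0,0,0,0,1],
    [0,0,0,0,0,0,1],
  ],
)

```text
time: 13.78
ee_pos: [0.5944, 0.1712, 0.2637]
tcp_rot: [-179.8, -0.0, 104.7]
wrist_force: [-0.1, 0.9, -0.4]
opening: 0.021
```

Run:
```python
from h import *
o=get_obs();print(o['time'],o['ee_pos'],o['tcp_rot'],o['wrist_force'],o['opening'],o['q'])
snap('wrist','w9.png');snap('scene','s9.png')
im=cv2.imread('pics/s9.png')
cv2.imwrite('pics/s9z.png',cv2.resize(im[110:250,270:380],None,fx=4.2,fy=4.2,interpolation=cv2.INTER_CUBIC))
im=cv2.imread('pics/w9.png')
cv2.imwrite('pics/w9z.png',cv2.resize(im[50:310,180:330],None,fx=2.3,fy=2.3,interpolation=cv2.INTER_CUBIC))
```

```text
13.775 [0.59443706 0.17119195 0.26366001] [-1.79792024e+02 -1.88813927e-03  1.04659206e+02] [-0.14940691  0.94638786 -0.42608918] 0.020970053383377363 [1.60628484e+01 1.54676240e+01 2.38193696e+01 9.85596128e+01
 6.98206940e-03 9.14036268e+01]
```

View pics/s9z.png

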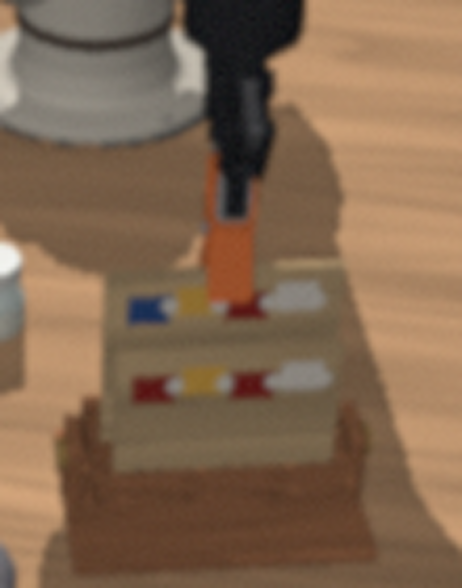

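View pics/w9z.png

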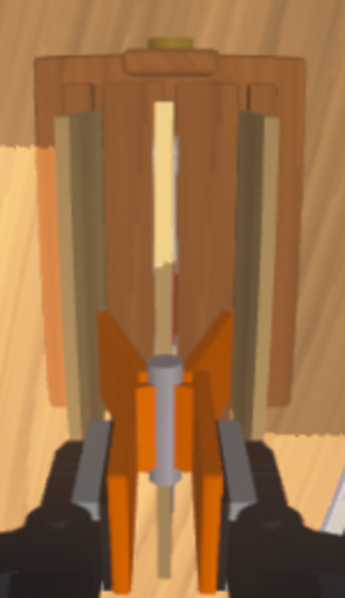

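Run:
```python
from h import *
np.set_printoptions(precision=4,suppress=True)
c=np.array([.595,.1708])
for name,(x,y),off in[('tip mid bottom',(229,303),.0195),('tip L',(207,300),.0195),('tip R',(252,304),.0195),('edge L',(107,276),-.0),('edge R',(340,261),0.)]:
    o,d=ray('scene',270+x/4.2,110+y/4.2)
    n=np.r_[ex,0];t=(np.r_[c,0]+off*n-o)@n/(d@n);q=o+t*d;print(name,q,(q[:2]-c)@ey)
p=np.array([.59444,.17119,.26366]);r=[-179.792,-.002,104.66]
R=Ro.from_euler('xyz',r,degrees=True).as_matrix()
W=lambda x,y,z:R.T@(wz(180+x/2.3,50+y/2.3,p,r,z)-p)
print(W(164,102,.2),W(164,578,.2),W(100,315,.187),W(232,315,.187))
print('foot',W(36,60,.012),W(305,60,.012))
```

```text
tip mid bottom [0.6134 0.1775 0.1831] 0.0018240739951260595
tip L [0.6171 0.1632 0.1864] -0.012883185641166618
tip R [0.6096 0.1923 0.1815] 0.017136053582557313
edge L [0.6143 0.0965 0.1955] -0.07675129350540551
edge R [0.5754 0.2461 0.1992] 0.07782570240589873
[0.0796 0.0006 0.0637] [-0.0809  0.0006  0.0637] [ 0.0138 -0.0195  0.0767] [0.0138 0.0219 0.0766]
foot [ 0.1019 -0.0692  0.2519] [0.1023 0.078  0.2514]
```

Run:
```python
from h import *
print(job_done());o=get_obs();print(o['time'],o['opening'],o['wrist_force'])
```

```text
the job is handed in; nothing more can be done
None
the job is handed in; nothing more can be done
```

I pushed the boards back until they stood upright, then squeezed the clip fully open (fingers 21 mm apart). I lifted it off its block and held it gaping over the middle of the tall board's top edge. I handed it in at about 14 s, still squeezed.

Last checks before handing in:
- **Jaw depth:** the tips were about 13–14 mm below the board's top edge, in both the wrist and scene views.
- **Jaw spread:** there was one tip on each side, about 20 mm from the board's centre plane measured to the outer corners. Along the edge they were within about 20 mm of the middle.
- **Contact:** the wrist force was about 1 N, and the wrist picture showed clear space between the clip and the boards.
- **Bench:** the paths stayed clear of the dish, loupe, clock and glue jar, but I did not measure their positions again afterwards.

The tilt readings disagreed slightly. Measured against the hinge pins it was about 0.01 rad, and against the stand's foot about 0.025 rad towards the robot. Both are well inside the 0.07 rad limit.

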